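# Clip the sprung grabber probe onto the clutch hub's post

### The arm

A 6-joint arm with a two-finger parallel gripper is mounted at the origin on the work surface. World frame = base frame: x ahead of the robot, y to its left, z up, the work surface at z = 0. Lengths are in mm, angles in degrees, forces in N, time in s.
With the tool pointing down it reaches from about 300 to 850 mm from the base axis. Payload 4.2 kg.
Tool frame: the origin (TCP) lies between the finger pads, 19 mm behind the fingertips; this is the grasp point; z points along the fingers, y is the line along which they close (so a half turn about z gives the same grasp; the last joint's range is limited). The gripper opens to 91 mm and grips with 3 to 60 N. Pads are 32 mm wide; open, the fingers measure 118 mm over their backs; the gripper's body (76 mm by 178 mm) begins 60 mm behind the grasp point.
Start: joints at [69.442, 18.312, 89.639, -0, 72.044, -1.146], TCP at [191.107, 542.328, 232.776] pointing down, gripper open.
Joint ranges: [-177.97, 177.97], [-48.28, 115.42], [12.27, 149.76], [-77.06, 257.06], [2.81, 150.46], [-146.56, 146.56]. Speed limits (degrees/s): [147.25, 147.25, 180, 180, 180, 180].

### API

Orientations are given as [roll, pitch, yaw] about the fixed x, y, z axes, in that order (R = Rz(yaw) Ry(pitch) Rx(roll)).
In Python, from workcell import env gives the robot as it stands.
- The arm moves only by the shell command python3 -m jog 'ROWS' [FORCE]. ROWS is a JSON object of lists of equal length, an entry for each row: "jaw": the finger opening in mm, from 0 to 91.2; "slide": the shift along the tool's x, y, z in units of 30 mm (1.0 is 30 mm), a list of three; "spin": the turn about the tool's z in units of 8 degrees (1.0 is 8 degrees). In form: {"jaw": [jaw, ...], "slide": [[dx, dy, dz], ...], "spin": [spin, ...]}. A call has 1 to 10 rows; each row shifts and turns the commanded pose from where the row before left it, along the tool's axes as they then stand; what a row does not reach is not made up. A row lasts 1/10 s, in which the tool goes at most 50 mm and 8.59 degrees, less where a joint would pass 70% of its speed; a pose out of reach is approached as far as the arm can. A call is refused whole if a number of a shift passes 1 or a number of a turn 1, either way. A call with a gripper value outside its range is refused whole. The fingers move at their own pace and stop on an object; FORCE is the grip in N (left out, the last holds). Time passes only in rows, so rows that do not move let the fingers close. It gives the time, the measured TCP pose, the force, the opening and the grip force at its end, in the units of the state.
- env.state(): the state, without advancing time (a new reading comes with each control period).
- env.grab_frame(name): name is "side" or "top" or "wrist"; returns the picture (384x512x3 uint8, red, green, blue); there is no depth.
- env.camera_model(name): a dict with "fx", "fy", "cx", "cy" (pixels), "D" ([k1, k2, p1, p2, k3] as OpenCV has them; the pictures are not rectified), "camera_from_world" (4x4, takes a point from world to camera coordinates). Camera axes: x right, y up, looking along -z (the intrinsics and any distortion apply to the point x, -y, -z); pixel columns grow to the right and rows downward; lengths in mm; the calibration is good to about 2 mm. A picture is of the moment at which its call begins: read the wrist's pose just before it. camera_model takes no time and is no camera call; for the wrist camera it gives the pose at the moment of the call.
- env.job_done(): hands the job in; it is judged then, once.
The state is a dict: "time_s": time; "qpos": joint angles; "qvel": joint speeds; "effort": joint torques, N m; "ee_pos": TCP position; "ee_rot": TCP orientation; "force": force on the tool from outside, world axes, zero at the start; "torque": the same for the moment, N m; "gripper_width": finger opening in mm; "gripper_force": force on a finger pad.
Only numpy, scipy, OpenCV 4.12 (cv2) and the standard library are available. Lean on these libraries where they do the work, as an engineer would, in place of code of your own. Each camera call takes 0.05 s, during which the arm holds its last target. There are 200 camera calls.

### The job

Clip the grabber probe onto the square brass post that crosses the slot in the top of the clutch hub held in the vise: stand its foot on the hub with the hook on the roomier side of the post, press the plunger so that the hook goes down below the post, slide it gently along until the rod meets the post, then ease off so that the spring draws the hook up fully around it, with the post seated between rod and lip. Let go and leave the probe standing upright, flat on the hub and held by its hook. Use a light touch on the post and the probe, and do not disturb the ramp plate, the pulley or the two axle nuts.

Things in the scene. Friction and masses are not known exactly. Their poses are not given: they have to be found in the camera images.
- vise: Small blue bench vise with brass soft jaws that holds the hub; fixed. Origin on the bench under the hub's axis; axes as the hub's. All of it lies below 95 mm height and within 130 mm of the hub's axis; its screw handle is on the -x side.
- hub: Splined steel clutch hub in the vise, fixed: a round drum 92 mm across, 32 mm tall, flat top 122 mm above the bench. Origin on the top face at the middle of the slot, z up. The slot runs along the hub's x: 56 mm long (x -28 to +28 mm), 18 mm wide, 28 mm deep, open only at the top.
- post_mid (a point): Middle of where the brass post can be, 9 mm to +x of the hub's origin, 8 mm below the top face. The post, square, 6 x 6 mm, crosses the slot along the hub's y at this depth. Its true place along the slot is not measured: up to 9 mm to either side (hub x 0 to +18 mm), so the -x side of the slot is the roomier. The post is tight and does not give: feel for it; a side push of 5 N is plenty.
- probe: Grabber probe, 140 g, standing loose on a slippery white foot 34 (x) x 46 (y) x 14 mm (friction about 0.12), which can bridge the slot. Origin at the middle of the foot's underside, on the rod's axis, z up. Blue sleeve, 18 mm diameter, up to z = 45 mm; a sprung plunger slides in it, with rod (6 mm diameter) and hook below. Red marks on foot and grip block show the hook's side, +x.
- hook (a point): End of the J-shaped hook on the plunger's rod, 12 mm to the probe's +x of the rod's axis, at the lip's top. Hook 6 mm wide, arm 4 mm thick, lip 2 mm long and rising 2 mm; 7 mm free between rod and lip. At rest in an open channel in the foot: arm underside 1 mm, arm top 5 mm, lip top 7 mm above the foot's underside. Pressing the plunger pushes it down out of the foot.
- plunger (a joint): How far the plunger is pressed in, m: 0 at rest, 0.024 at the hard stop. Spring: 1.5 N at first, 0.35 N more per mm (10 N at the stop); damped, 120 N per m/s. With the foot on the hub the lip is clear below the post from 0.018 on. Left alone it stays at about 0.0155 when the hook has fully caught the post, about 0.0175 if only the lip's top bears on it (not good), 0 if it missed.
- grip (a point): Point on the rod's axis in the plunger's black grip block, 90 mm above the foot's underside at rest (it goes down with the plunger); a good height for the TCP. Axes as the probe's. The block is 24 mm along x, 20 mm along y, and spans 18 mm below to 14 mm above this point.
- ramp_plate: Silver variator ramp plate, a disc 100 mm across and 24 mm tall lying on the bench; origin at the centre of its underside. Leave alone.
- pulley: Aluminium drive pulley, 96 mm across, 40 mm tall, lying flat on the bench; origin at the centre of its underside. Leave alone.
- nut0: Yellow zinc-plated axle nut, 29 mm across, 12 mm tall, on the bench; origin at the centre of its underside. Leave alone.
- nut1: The other yellow axle nut, same size. Leave alone.
There are look-alikes about, which are no part of the job. There is more than one size of the probe; the one meant has the size given above.

How it is judged (in metres and radians):
On the way:
1. the probe's foot stands on the hub over the slot and the plunger is pressed in past 17.5 mm (value of joint plunger above 0.0175 m and horizontal distance between probe and hub below 0.025 m and z of probe in the frame of hub between -0.003 and 0.003 m), for 0.1 s.
At the end, for the whole second after the job is handed in: The probe stands at rest over the slot of the hub, its foot flat on the top face (within 3 mm and 0.08 rad), within 18 mm along the slot and 8 mm across it of the slot's middle, and its hook has caught the post fully: the plunger stays pulled in by 14.2 to 16.7 mm with the robot touching nothing (value of joint plunger between 0.0142 and 0.0167 m and z of probe in the frame of hub between -0.003 and 0.003 m and x of probe in the frame of hub between -0.018 and 0.018 m and y of probe in the frame of hub between -0.008 and 0.008 m and angle between probe's own z axis and vertical below 0.08 rad and linear speed of probe below 0.01 m/s and angular speed of probe below 0.1 rad/s).
It fails at once if the probe is pressed or shoved against the hub or its post with more than 24 N in all, spring force at foot and hook included (about 15 N when clipped) (contact force between probe and hub above 24 N).
It fails at once if the probe tips by more than 0.5 rad (angle between probe's own z axis and vertical above 0.5 rad).
It fails at once if the ramp plate, the pulley or an axle nut is moved by more than 15 mm (distance of any of ramp_plate, pulley, nut0, nut1 from where it was at the start of the episode above 0.015 m).
It also fails if it takes over 48 s, if anything falls off the work surface, if the arm or the gripper's body presses on something with over 40 N, if the wrist force passes 120 N, or if a joint passes its speed limit or range.

## Working session

There is one attempt and no reset: what is moved stays moved. The work goes in short steps, Python scripts to look and compute and a shell command to move; the robot and the scene stay as the last step left them, time stands still between calls to the robot, and variables do not carry over. Pictures are saved under pics/ and viewed, at most 10 in all, crops included, and the job is handed in when it is done.

```bash
ls; mkdir -p pics; python3 - <<'E'
from workcell import env
import cv2,numpy as np
s=env.state();print(s)
a=[env.grab_frame(n) for n in("side","top","wrist")]
for n,i in zip(("side","top","wrist"),a):
    cv2.imwrite(f"pics/{n}0.png",i[:,:,::-1]); m=env.camera_model(n); print(n,m["fx"],m["cx"],m["cy"],m["D"],np.round(np.linalg.inv(m["camera_from_world"]),3).tolist())
E
```

```text
pics
{'time_s': 0.0, 'qpos': array([ 6.94424056e+01,  1.83509667e+01,  8.97049227e+01, -1.95138259e-03,
        7.20416528e+01, -1.14402141e+00]), 'qvel': array([ 0.04687906, -0.03212913, -0.04618413, -0.0839941 ,  0.10395539,
       -0.01671463]), 'effort': array([-9.65056970e-04, -4.12471211e+01, -2.31968486e+01,  7.28436001e-02,
        4.58265329e-02, -1.33359613e-04]), 'ee_pos': array([190.95411135, 541.88950488, 231.93704203]), 'ee_rot': array([-1.79902440e+02, -9.25730699e-05,  1.60587030e+02]), 'force': array([-0.526353  ,  0.33425546,  0.42637061]), 'torque': array([-0.02923018, -0.06363414, -0.01403773]), 'gripper_force': 0.0, 'gripper_width': 91.62817030957574}
side 372.575173520994 256.2076288243417 195.5779922219217 [-0.06903912  0.          0.          0.          0.        ] [[0.84, 0.399, -0.366, 324.833], [-0.542, 0.628, -0.559, -334.642], [0.006, 0.668, 0.744, 581.382], [0.0, 0.0, 0.0, 1.0]]
top 367.581863297417 253.97624565455217 190.93090802580946 [-0.03562244  0.          0.          0.          0.        ] [[0.005, 0.988, -0.153, 470.314], [-1.0, 0.009, 0.027, 57.043], [0.028, 0.153, 0.988, 770.236], [0.0, 0.0, 0.0, 1.0]]
wrist 311.6716362777849 257.91118225951175 192.72744461513594 [0.02078013 0.         0.         0.         0.        ] [[0.333, -0.905, -0.265, 115.234], [0.943, 0.319, 0.095, 567.945], [-0.002, -0.282, 0.959, 383.983], [0.0, 0.0, 0.0, 1.0]]
```

View pics/top0.png

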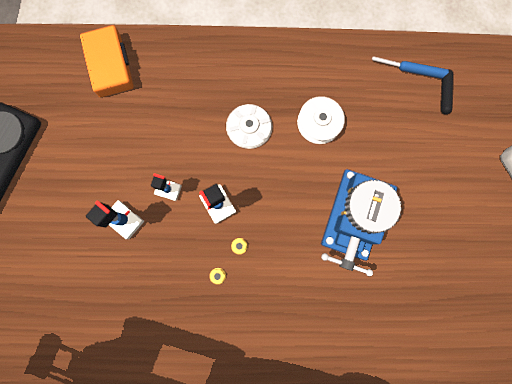

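View pics/side0.png

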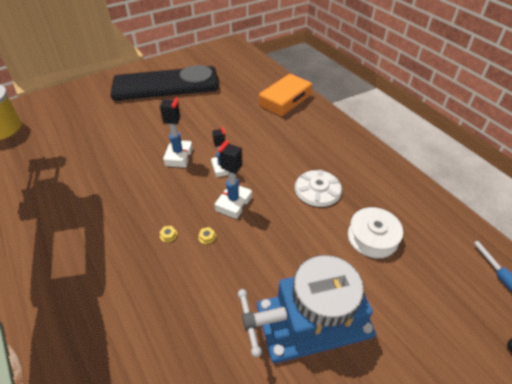

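```bash
python3 - <<'E'
import cv2,numpy as np
t=cv2.imread("pics/top0.png");s=cv2.imread("pics/side0.png")
r=lambda i,x,y,w,h,k:cv2.resize(i[y:y+h,x:x+w],None,fx=k,fy=k,interpolation=cv2.INTER_CUBIC)
# row1: top probes 80-240 x 168-243 @5
cv2.imwrite("pics/c1.png",np.vstack([r(t,82,168,160,75,5)[:, :800], np.hstack([r(t,340,172,70,40,5),r(t,340,172,90,40,5)])*0+0])[:375])
a=r(t,340,170,66,100,6); b=r(s,205,120,66,100,6)
cv2.imwrite("pics/c2.png",np.hstack([a,b]))
E
```

```text
(no output)
```

View pics/c1.png

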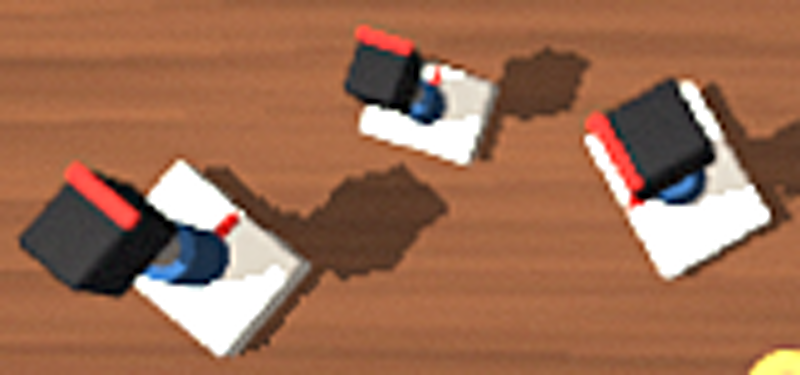

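View pics/c2.png

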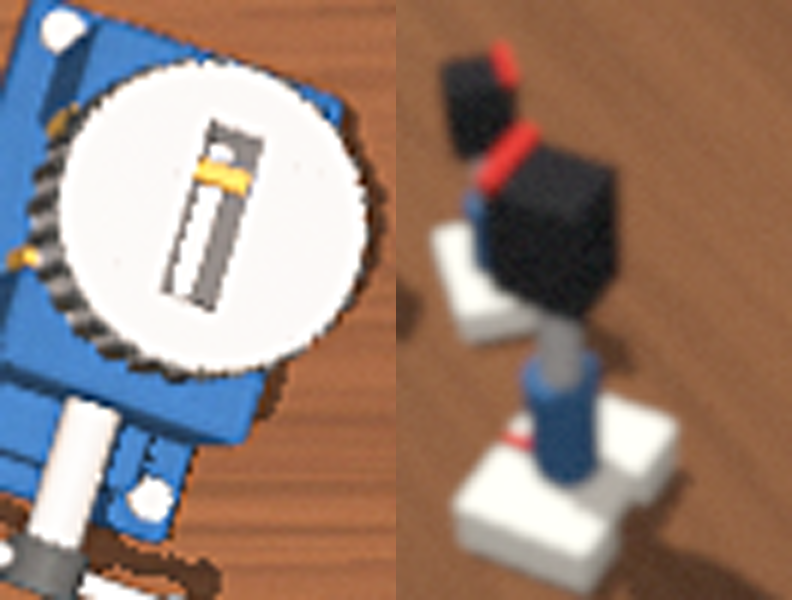

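```bash
cat > h.py <<'E'
import cv2,numpy as np
from workcell import env
def unproj(m,px,z):
    K=np.array([[m["fx"],0,m["cx"]],[0,m["fy"],m["cy"]],[0,0,1]])
    p=cv2.undistortPoints(np.array(px,float).reshape(-1,1,2),K,np.array(m["D"])).reshape(-1,2)
    T=np.linalg.inv(m["camera_from_world"])
    d=np.c_[p[:,0],-p[:,1],-np.ones(len(p))]@T[:3,:3].T;o=T[:3,3]
    return o+d*((z-o[2])/d[:,2])[:,None]
def crop(u,k,x,y): return (np.array(u,float)+.5)/k-.5+np.array([x,y])
E
python3 - <<'E'
from h import *
np.set_printoptions(precision=1,suppress=True)
m=env.camera_model("top")
f=unproj(m,crop([(497,88),(470,163),(360,130)],5,82,168),14);print(f,np.linalg.norm(f[0]-f[1]),np.linalg.norm(f[1]-f[2]),"c",(f[0]+f[2])/2)
print("yaw",np.degrees(np.arctan2(*(f[0]-f[1])[[1,0]])),np.degrees(np.arctan2(*(f[2]-f[1])[[1,0]]))-90)
b=unproj(m,crop([(357,28),(413,46)],5,82,168),104);print("block +x edge",b,b.mean(0))
s=unproj(m,crop([(212,120),(265,138),(213,312),(162,292)],6,340,170),122);print(s,"c",s.mean(0))
a=(s[0]+s[1])/2-(s[2]+s[3])/2;print("len",np.linalg.norm(a),"yaw",np.degrees(np.arctan2(a[1],a[0])))
d=unproj(m,crop([(60,215),(365,215),(213,60),(213,373)],6,340,170),122);print("drum",d)
p=unproj(m,crop([(200,165),(247,185)],6,340,170),117);print("post",p.mean(0),(p.mean(0)-s.mean(0))@a/np.linalg.norm(a))
E
```

```text
[[598.5 188.4  14. ]
 [566.9 198.5  14. ]
 [580.3 244.4  14. ]] 33.082578214896465 47.86946471787899 c [589.4 216.4  14. ]
yaw -17.627741721830468 -16.198556131930815
block +x edge [[605.1 225.  104. ]
 [598.6 204.2 104. ]] [601.8 214.6 104. ]
[[ 575.6 -179.5  122. ]
 [ 570.2 -195.5  122. ]
 [ 517.7 -177.2  122. ]
 [ 523.5 -162.   122. ]] c [ 546.8 -178.5  122. ]
len 55.27188822601424 yaw -18.910310200638705
drum [[ 546.4 -132.   122. ]
 [ 547.1 -225.   122. ]
 [ 594.  -180.6  122. ]
 [ 499.6 -176.4  122. ]]
post [ 559.5 -184.1  117. ] 13.891131380425659
```

```bash
python3 -m jog '{"jaw":[70,70,70,70,70,70,70,70,70,70],"slide":[[0,0,0],[0,0,0],[0,0,0],[0,0,0],[0,0,0],[0,0,0],[0,0,0],[0,0,0],[0,0,0],[0,0,0]],"spin":[1,1,1,1,1,1,1,1,1,1]}' 20
python3 -m jog '{"jaw":[70,70,70,70,70,70,70,70,70,70],"slide":[[0,0,0],[-0.6,1,0],[-0.6,1,0],[-0.6,1,0],[-0.6,1,0],[-0.6,1,0],[-0.6,1,0],[-0.6,1,0],[-0.6,1,0],[-0.5,1,0]],"spin":[0.9,0,0,0,0,0,0,0,0,0]}'
```

```text
time_s: 1.15
ee_pos: [191.0, 542.1, 232.4]
ee_rot: [-180.0, 0.0, 80.3]
force: [-0.4, -0.2, 0.3]
gripper_width: 70.2
gripper_force: 0.0
time_s: 2.15
ee_pos: [404.9, 311.3, 232.6]
ee_rot: [-180.0, 0.0, 73.4]
force: [0.0, -0.1, 0.3]
gripper_width: 69.8
gripper_force: 0.0
```

```bash
python3 -m jog '{"jaw":[70,70,70,70,70,70,70,70,70],"slide":[[-0.18,0.97,0],[-0.18,0.97,0],[-0.18,0.97,0],[-0.18,0.97,0],[-0.18,0.97,0],[-0.18,0.97,0],[-0.18,0.97,0],[0,0,0],[0,0,0]],"spin":[0,0,0,0,0,0,0,0,0]}'
python3 - <<'E'
from h import *
m=env.camera_model("wrist");i=env.grab_frame("wrist")
np.save("m1.npy",m,allow_pickle=True);cv2.imwrite("pics/w1.png",i[:,:,::-1]);print(env.state()["ee_pos"])
E
```

```text
time_s: 3.05
ee_pos: [588.6, 218.0, 232.0]
ee_rot: [-179.9, 0.0, 73.3]
force: [-0.5, 1.0, 0.2]
gripper_width: 70.0
gripper_force: 0.0
[588.08451371 218.41380781 232.28327967]
```

View pics/w1.png

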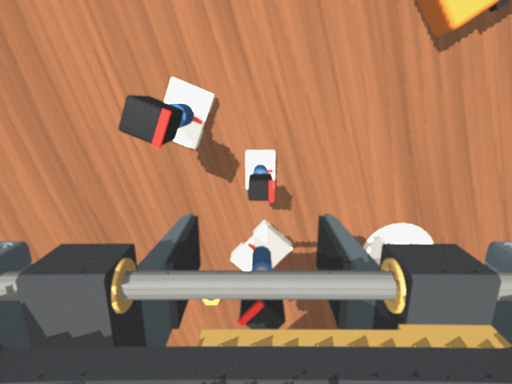

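```bash
python3 - <<'E'
from h import *
np.set_printoptions(precision=1,suppress=True)
m=np.load("m1.npy",allow_pickle=True).item()
f=unproj(m,[(245.5,150),(275.5,150.5),(276.5,187.5)],14);print(f,(f[0]+f[1])/2,np.degrees(np.arctan2(*(f[1]-f[0])[[1,0]])),np.linalg.norm(f[1]-f[0]))
u=np.array([np.cos(np.radians(-17)),np.sin(np.radians(-17))]);v=np.array([-u[1],u[0]])
print("foot c (23 in from far edge)",(f[0]+f[1])[:2]/2-23*v, "ax",v)
b=unproj(m,[(249,176),(274,177),(274,202),(249.5,200)],104);print(b,b.mean(0))
i=cv2.imread("pics/w1.png");cv2.imwrite("pics/w1c.png",cv2.resize(i[135:275,205:325],None,fx=4,fy=4,interpolation=cv2.INTER_CUBIC))
E
```

```text
[[580.5 244.5  14. ]
 [614.4 233.7  14. ]
 [603.2 189.4  14. ]] [597.4 239.1  14. ] -17.646279535793422 35.66641911660693
foot c (23 in from far edge) [590.7 217.1] ax [0.3 1. ]
[[583.9 232.7 104. ]
 [605.7 225.2 104. ]
 [599.1 201.8 104. ]
 [577.5 210.4 104. ]] [591.5 217.5 104. ]
```

View pics/w1c.png

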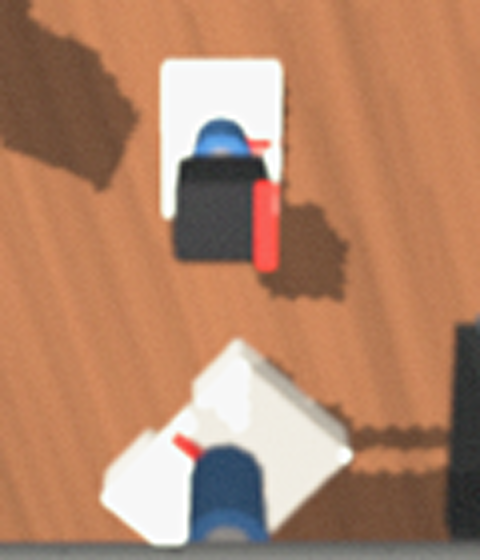

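```bash
python3 -m jog '{"jaw":[70,70,70,70,70,70,70,70],"slide":[[0,0.09,0.9],[0,0,0.9],[0,0,0.9],[0,0,0.8],[0,0,0.7],[0,0,0.5],[0,0,0],[0,0,0]],"spin":[0.07,0,0,0,0,0,0,0]}'
python3 -m jog '{"jaw":[40,30,26,24,22,20,20,20,20,20],"slide":[[0,0,0.03],[0,0,0],[0,0,0],[0,0,0],[0,0,0],[0,0,0],[0,0,0],[0,0,0],[0,0,0],[0,0,0]],"spin":[0,0,0,0,0,0,0,0,0,0]}' 15
```

```text
time_s: 3.9
ee_pos: [590.9, 218.2, 92.3]
ee_rot: [180.0, -0.0, 72.9]
force: [0.8, -0.1, -0.1]
gripper_width: 70.0
gripper_force: 0.0
time_s: 4.9
ee_pos: [591.4, 217.5, 90.9]
ee_rot: [180.0, -0.0, 72.8]
force: [-0.0, 0.1, 0.5]
gripper_width: 24.0
gripper_force: 15.0
```

```bash
python3 -m jog '{"jaw":[20,20,20,20,20,20,20,20,20],"slide":[[0,0,-0.2],[0,0,-0.5],[0,0,-0.8],[0,0,-0.9],[0,0,-0.9],[0,0,-0.9],[0,0,-0.7],[0,0,-0.3],[0,0,0]],"spin":[0,0,0,0,0,0,0.21,0,0]}'
python3 -m jog '{"jaw":[20,20,20,20,20,20,20,20,20,20],"slide":[[-0.4,0,0],[-0.8,0,0],[-1,0,0],[-1,0.2,0],[-1,0.3,0],[-1,0.3,0],[-1,0.3,0],[-1,0.3,0],[-1,0.3,0],[-1,0.3,0]],"spin":[0,0,0,0,0,0,0,0,0,0]}'
python3 -m jog '{"jaw":[20,20,20,20,20,20,20,20],"slide":[[-1,0.3,0],[-1,0.3,0],[-0.8,0,0],[-0.6,0,0],[-0.3,0,0],[0,0,0],[0,0,0],[0,0,0]],"spin":[0,0,0,0,0,0,0,0]}'
python3 - <<'E'
from h import *
m=env.camera_model("wrist");i=env.grab_frame("wrist");t=env.grab_frame("top")
np.save("m2.npy",m,allow_pickle=True)
r=lambda i,x,y,w,h,k:cv2.resize(i[y:y+h,x:x+w],None,fx=k,fy=k,interpolation=cv2.INTER_CUBIC)
cv2.imwrite("pics/w2.png",i[:,:,::-1]);print(env.state()["ee_pos"])
E
```

```text
time_s: 5.8
ee_pos: [591.8, 217.7, 248.1]
ee_rot: [179.9, -0.1, 71.2]
force: [-0.2, -0.2, -1.8]
gripper_width: 23.9
gripper_force: 15.0
time_s: 6.8
ee_pos: [557.3, -64.8, 245.1]
ee_rot: [-179.8, 0.1, 71.2]
force: [0.3, -0.1, -2.0]
gripper_width: 24.2
gripper_force: 15.0
time_s: 7.6
ee_pos: [540.2, -173.0, 246.6]
ee_rot: [-180.0, -0.0, 71.2]
force: [1.0, -0.1, -1.7]
gripper_width: 24.1
gripper_force: 15.0
[ 540.32720731 -173.06227937  246.75681714]
```

View pics/w2.png

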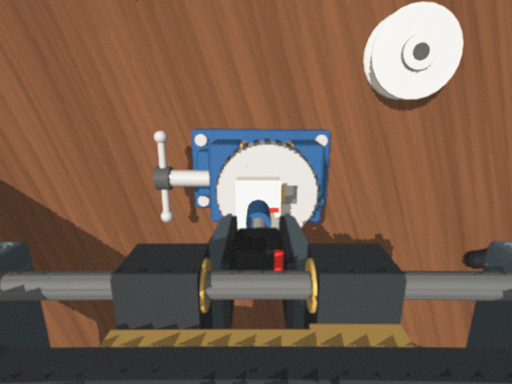

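```bash
python3 - <<'E'
from h import *
i=cv2.imread("pics/w2.png");cv2.imwrite("pics/w2c.png",cv2.resize(i[130:245,200:330],None,fx=5,fy=5,interpolation=cv2.INTER_CUBIC))
E
```

```text
(no output)
```

View pics/w2c.png

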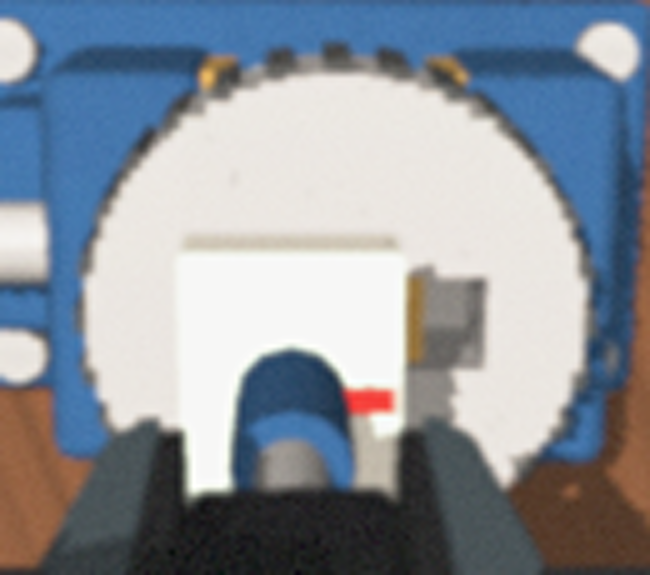

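```bash
python3 - <<'E'
from h import *
np.set_printoptions(precision=1,suppress=True)
m=np.load("m2.npy",allow_pickle=True).item()
U=lambda p,z:unproj(m,crop(p,5,200,130),z)[:,:2]
a=np.radians(-18.85);u=np.array([np.cos(a),np.sin(a)]);v=np.array([-u[1],u[0]]);R=np.array([u,v])
tcp=np.array([540.3,-173.1])
L=lambda q:(q-tcp)@R.T
print("slot end rel tcp (hub axes)",L(U([(487,280),(485,368)],122)))
print("post +x edge",L(U([(424,280),(422,360)],117)))
print("foot +y edge",L(U([(178,250),(405,250)],170.7)))
print("drum top(+y)",L(U([(338,68)],122)),"l,r",L(U([(85,310),(590,310)],122)))
e=U([(487,280),(485,368)],122);print(np.degrees(np.arctan2(*(e[0]-e[1])[[1,0]]))-90)
print("top-cam hub rel tcp",L(np.array([547,-178.5])))
E
```

```text
slot end rel tcp (hub axes) [[ 35.5   4.6]
 [ 35.7 -12.4]]
post +x edge [[ 24.3   3.3]
 [ 24.3 -12.4]]
foot +y edge [[-17.5  22.4]
 [ 16.7  22.4]]
drum top(+y) [[ 7.8 43.4]] l,r [[-38.6  -1.1]
 [ 54.7  -1.1]]
-18.06070906404358
top-cam hub rel tcp [ 8.1 -2.9]
```

```bash
python3 -m jog '{"jaw":[20,20,20,20,20,20,20],"slide":[[-0.09,0,0.2],[0,0,0.4],[0,0,0.3],[0,0,0.1],[0,0,0],[0,0,0],[0,0,0]],"spin":[0,0,0,0,0,0,0]}'
python3 -m jog '{"jaw":[20,20,20,20,20,20,20,20,20,20],"slide":[[0,0,0.07],[0,0,0.07],[0,0,0.07],[0,0,0.07],[0,0,0.07],[0,0,0.07],[0,0,0],[0,0,0],[0,0,0],[0,0,0]],"spin":[0,0,0,0,0,0,0,0,0,0]}'
```

```text
time_s: 8.4
ee_pos: [539.5, -176.6, 217.2]
ee_rot: [179.9, -0.0, 71.1]
force: [0.7, -0.1, -0.9]
gripper_width: 23.9
gripper_force: 15.0
time_s: 9.4
ee_pos: [539.4, -176.5, 204.4]
ee_rot: [180.0, -0.0, 71.1]
force: [-1.0, -0.5, 5.2]
gripper_width: 23.8
gripper_force: 15.0
```

```bash
python3 -m jog '{"jaw":[20,20,20,20,20,20,20,20,20,20],"slide":[[0,0,0.06],[0,0,0.06],[0,0,0.06],[0,0,0.06],[0,0,0.06],[0,0,0.05],[0,0,0.04],[0,0,0],[0,0,0],[0,0,0]],"spin":[0,0,0,0,0,0,0,0,0,0]}'; python3 -c "
from workcell import env
s=env.state();print(s['ee_pos'],s['force'],s['torque'])"
```

```text
time_s: 10.4
ee_pos: [539.4, -176.5, 193.3]
ee_rot: [179.9, -0.0, 71.2]
force: [-1.3, 0.7, 8.1]
gripper_width: 23.8
gripper_force: 15.0
[ 539.41969396 -176.51946488  193.33002116] [-1.32979647  0.65562625  8.1300112 ] [-0.00221613  0.45415369  0.00445307]
```

```bash
python3 -m jog '{"jaw":[20,20,20,20,20,20,20,20,20,20],"slide":[[0,0,0.04],[0,0.03,0],[0,0.05,0],[0,0.05,0],[0,0.05,0],[0,0.05,0],[0,0.05,0],[0,0.04,0],[0,0.03,0],[0,0,0]],"spin":[0,0,0,0,0,0,0,0,0,0]}'; python3 -m jog '{"jaw":[20,20,20],"slide":[[0,0.02,0],[0,0.01,0],[0,0,0]],"spin":[0,0,0]}'
```

```text
time_s: 11.4
ee_pos: [549.3, -179.8, 192.2]
ee_rot: [180.0, -0.0, 71.2]
force: [-1.9, 0.0, 7.9]
gripper_width: 23.9
gripper_force: 15.0
time_s: 11.7
ee_pos: [550.0, -180.0, 192.2]
ee_rot: [180.0, -0.0, 71.1]
force: [-1.3, 0.3, 8.2]
gripper_width: 23.4
gripper_force: 15.0
```

```bash
for i in 1; do python3 -m jog '{"jaw":[20,20,20,20],"slide":[[0,0.02,0],[0,0.02,0],[0,0.02,0],[0,0,0]],"spin":[0,0,0,0]}'; done; python3 -m jog '{"jaw":[20,20,20],"slide":[[0,0.02,0],[0,0.01,0],[0,0,0]],"spin":[0,0,0]}';
```

```text
time_s: 12.1
ee_pos: [551.7, -180.6, 192.2]
ee_rot: [180.0, -0.0, 71.1]
force: [-2.3, 0.5, 8.9]
gripper_width: 23.6
gripper_force: 15.0
time_s: 12.4
ee_pos: [552.5, -180.9, 192.2]
ee_rot: [180.0, -0.0, 71.1]
force: [-2.3, 1.0, 7.9]
gripper_width: 23.9
gripper_force: 15.0
```

```bash
python3 -m jog '{"jaw":[20,20,20],"slide":[[0,0.02,0],[0,0.01,0],[0,0,0]],"spin":[0,0,0]}'
```

```text
time_s: 12.7
ee_pos: [553.4, -181.2, 192.2]
ee_rot: [180.0, -0.0, 71.2]
force: [-2.4, 0.7, 8.4]
gripper_width: 24.1
gripper_force: 15.0
```

```bash
python3 -m jog '{"jaw":[20,20],"slide":[[0,0.02,0],[0,0,0]],"spin":[0,0]}'
```

```text
time_s: 12.9
ee_pos: [554.0, -181.4, 192.2]
ee_rot: [180.0, -0.0, 71.1]
force: [-2.2, 0.3, 7.8]
gripper_width: 24.1
gripper_force: 15.0
```

```bash
python3 -m jog '{"jaw":[20,20],"slide":[[0,0.02,0],[0,0,0]],"spin":[0,0]}'
```

```text
time_s: 13.1
ee_pos: [554.3, -181.5, 192.2]
ee_rot: [-180.0, -0.0, 71.1]
force: [-3.1, 1.2, 8.7]
gripper_width: 24.2
gripper_force: 15.0
```

```bash
python3 -m jog '{"jaw":[20,20,20],"slide":[[0,0.02,0],[0,0,0],[0,0,0]],"spin":[0,0,0]}'; python3 -c "
from workcell import env
print(env.state()['torque'])"
```

```text
time_s: 13.4
ee_pos: [554.4, -181.5, 192.1]
ee_rot: [-179.9, -0.0, 71.1]
force: [-4.1, 1.5, 9.0]
gripper_width: 23.9
gripper_force: 15.0
[ 0.17581801  0.85886169 -0.0113568 ]
```

```bash
python3 -m jog '{"jaw":[20,20,20,20,20,20,20,20,20],"slide":[[0,-0.018,0],[0,0,-0.03],[0,0,-0.03],[0,0,-0.03],[0,0,-0.03],[0,0,-0.02],[0,0,-0.02],[0,0,0],[0,0,0]],"spin":[0,0,0,0,0,0,0,0,0]}'
```

```text
time_s: 14.3
ee_pos: [554.3, -181.5, 196.4]
ee_rot: [-180.0, -0.0, 71.1]
force: [-3.1, 0.1, 5.9]
gripper_width: 23.9
gripper_force: 15.0
```

```bash
python3 -m jog '{"jaw":[20,20,20,20],"slide":[[0,0,-0.02],[0,0,-0.02],[0,0,0],[0,0,0]],"spin":[0,0,0,0]}'
```

```text
time_s: 14.7
ee_pos: [554.4, -181.5, 196.9]
ee_rot: [-179.9, -0.0, 71.1]
force: [-1.9, 0.6, 3.0]
gripper_width: 24.1
gripper_force: 15.0
```

```bash
python3 -m jog '{"jaw":[26,30,36,45,60,60,60],"slide":[[0,0,-0.02],[0,0,0],[0,0,0],[0,0,0],[0,0,0],[0,0,0],[0,0,0]],"spin":[0,0,0,0,0,0,0]}'
python3 -m jog '{"jaw":[60,60,60,60,60,60,60,60],"slide":[[0,0,-0.3],[0,0,-0.6],[0,0,-0.9],[0,0,-0.9],[0,0,-0.7],[0,0,-0.3],[0,0,0],[0,0,0]],"spin":[0,0,0,0,0,0,0,0]}'
python3 - <<'E'
from h import *
a=env.grab_frame("wrist");b=env.grab_frame("side")
r=lambda i,x,y,w,h,k:cv2.resize(i[y:y+h,x:x+w],None,fx=k,fy=k,interpolation=cv2.INTER_CUBIC)
cv2.imwrite("pics/e.png",np.hstack([r(a,180,120,160,200,2.5),r(b,250,160,160,200,2.5)])[:,:,::-1])
E
```

```text
time_s: 15.4
ee_pos: [554.7, -181.7, 197.9]
ee_rot: [180.0, -0.0, 71.2]
force: [-0.4, 0.1, -0.1]
gripper_width: 59.8
gripper_force: 0.0
time_s: 16.2
ee_pos: [554.2, -181.6, 308.1]
ee_rot: [-179.9, -0.0, 71.1]
force: [0.3, -0.3, -0.3]
gripper_width: 59.9
gripper_force: 0.0
```

View pics/e.png

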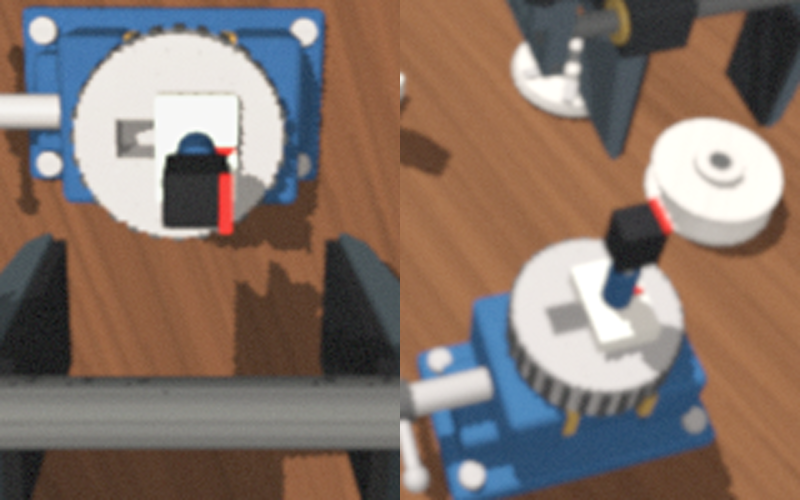

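```bash
python3 -c "
from workcell import env
print(env.job_done())"
```

```text
the job is handed in; nothing more can be done
None
```

I clipped the probe onto the post and handed the job in at about 16 s. It stands upright on the hub with the plunger held in, by my estimate, about 16 mm (judged from arm height and the force drop on easing off, not read directly); no verdict came back.

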